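# Fit the perforated insert in the instrument drawer

### The arm

A 6-joint arm with a two-finger parallel gripper is mounted at the origin on the work surface. World frame = base frame: x ahead of the robot, y to its left, z up, the work surface at z = 0. Lengths are in mm, angles in rad, forces in N, time in s.
With the tool pointing down it reaches from about 400 to 925 mm from the base axis. Payload 12.5 kg.
Tool frame: the origin (TCP) lies at the very end of the fingers, on their centre line; the grasp point (between the pads) lies grasp_offset behind it (grasp_offset is the distance from the TCP to the grasp point, in mm); z points along the fingers, y is the direction in which the jaws open and shut (so a half turn about z gives the same grasp; the last joint's range is limited). The gripper opens to 95 mm and grips with 3 to 60 N. Pads are 20 mm wide; open, the fingers measure 119 mm over their backs; the gripper's body (75 mm by 180 mm) begins 59 mm behind the grasp point.
Start: joints at [1.163, 0.491, 1.559, -0, 1.092, -0.106], TCP at [185.758, 596.775, 214.661] pointing down, gripper open.
Joint ranges: [-3.1, 3.1], [-0.84, 2.19], [0.05, 2.79], [-1.13, 4.28], [0.06, 2.93], [-2.69, 2.69]. Speed limits (rad/s): [2.22, 2.22, 2.79, 3.14, 3.14, 3.14].

### API

Orientations are given as a unit quaternion [x, y, z, w].
In Python, from workcell import state, get_image, calibration, close_job, grasp_offset gives the robot as it stands. The module is installed in compiled form; this text tells all that it offers.
- The arm moves only by the shell command python3 -m crank 'ROWS' [OPENING] [FORCE]. ROWS is JSON, one flat list of numbers, 6 for each row, row after row: the shift along the tool's x, y, z in cm, then the turn, a rotation vector about the tool's x, y, z in degrees. A call has 1 to 10 rows; each row shifts and turns the commanded pose from where the row before left it, along the tool's axes as they then stand; what a row does not reach is not made up. A row lasts 1/10 s, in which the tool goes at most 50 mm and 8.59 degrees, less where a joint would pass 70% of its speed; a pose out of reach is approached as far as the arm can. A call is refused whole if a number of a shift passes 5 or a number of a turn 8.59, either way. A call with a gripper value outside its range is refused whole. OPENING is the finger opening in cm, from 0 to 9.51, set as the call begins (- or left out, the last holds). The fingers move at their own pace and stop on an object; FORCE is the grip in N (left out, the last holds). Time passes only in rows, so rows that do not move let the fingers close. It gives the time, the measured TCP pose, the force and the opening at its end, in the units of the state.
- state(): the state, without advancing time (a new reading comes with each control period).
- get_image(name): name is "side" or "top"; returns the picture (420x560x3 uint8, red, green, blue); there is no depth.
- calibration(name): a dict with "mtx" (3x3 intrinsics, pixels), "R" (3x3) and "t" (3): a world point X has camera coordinates R X + t. Camera axes: x right, y down, z forward; pixel columns grow to the right and rows downward; lengths in mm; the calibration is good to about 2 mm. A picture is of the moment at which its call begins. calibration takes no time and is no camera call.
- close_job(): hands the job in, once; it reports no verdict.
The state is a dict: "clock": time; "joints": joint angles; "qvel": joint speeds; "joint_efforts": joint torques, N m; "tool_pos": TCP position; "tool_rot": TCP orientation; "force": force on the tool from outside, world axes, zero at the start; "torque": the same for the moment, N m; "width": opening from 0.0 (shut) to 1.0 (fully open).
Only numpy, scipy, OpenCV 4.12 (cv2) and the standard library are available. Lean on these libraries where they do the work, as an engineer would, in place of code of your own. Each camera call takes 0.05 s, during which the arm holds its last target. There are 200 camera calls.

### The job

Pull the instrument cabinet's drawer out to its stop and fit the loose perforated insert plate in it: tuck one long edge of the plate under the retaining lip behind the drawer front, then lower the opposite edge gently, without letting it drop, until the plate lies flat on the drawer's ledges. Leave the drawer fully out and do not disturb the tray, bowl, forceps or jar on the table.

Things in the scene. Friction and masses are not known exactly. Their poses are not given: they have to be found in the camera images.
- drawer_handle (a point): Centre of the drawer's bar handle: a level steel bar 90 mm long, 10 mm thick, 12 mm high, 85 mm above the table, with a 35 mm gap to the drawer front. Axes (also of seat and lip): x points into the cabinet, y along the bar, z up; the drawer pulls out towards -x.
- cabinet_front (a point): Middle of the top front edge of the fixed low white cabinet that holds the drawer, 110 mm above the table; axes as the handle's. The cabinet reaches 220 mm back from here and is 240 mm wide. The drawer front is 212 mm wide, 12 mm thick, its top 98 mm above the table; it covers the cabinet's front face.
- drawer (a joint): How far the drawer is out, in m: 0 shut, 0.170 at its stop. It slides with about 4 N of friction and stays where it is left. It may start a little open.
- seat (a point): Centre of the insert's place in the drawer, at the top of the ledges (45 mm above the table); moves with the drawer. The place is 125 mm long, from the drawer front's inner face at x = -62.5 mm to a low rear stop at x = +62.5 (its top 10 mm above the ledges), and 158 mm wide between side walls 30 mm high over the ledges. Ledges 12 mm wide run along the side walls; the floor is 11 mm lower.
- lip (a point): Middle of the retaining lip's free edge, on its underside, 13 mm above the ledges (seat x = -52.5 mm); moves with the drawer. The lip is a 3 mm thick steel strip that sticks out 10 mm from the drawer front's inner face, over the whole width of the place. The gap under it is 13 mm high.
- insert: Loose perforated aluminium plate, 120 mm (its x) by 150 (its y), 4 mm thick, about 0.28 kg, same both ways round; long edges at x = +-60 mm. A bar grip on its middle: 10 mm thick (x), 70 long (y), 30 to 44 mm above the plate's underside, on two posts. Origin: centre of the underside; z out of the plate's top. Starts flat on the table, left or right of the drawer.
- tray: Bystander: shallow open steel tray, 110 x 150 x 20 mm, no grip, on the other side of the drawer from the insert. Origin: centre of its underside.
- bowl: Bystander: small steel bowl, 96 mm across, 45 mm high, left of the cabinet. Origin: centre of its underside.
- forceps: Bystander: steel forceps, 145 mm long, 6 mm high, lying on the table near the robot. Origin: under its middle.
- jar: Bystander: amber glass jar with white cap, 60 mm across, 75 mm high, right of the cabinet. Origin: centre of its underside.
There are look-alikes about, which are no part of the job. There is more than one size of the insert; the one meant has the size given above.

How it is judged (in metres and radians):
On the way, in this order (a step that is already met when the one before it is completed fails the run):
1. the drawer is out at its stop (value of joint drawer above 0.162 m), for 0.2 s.
2. the insert, still in touch with the fingers, has been lowered nearly flat into its place (contact force between the fingers and insert above 0.3 N and angle between insert's own z axis and vertical below 0.06 rad and horizontal distance between insert and seat below 0.012 m and z of insert in the frame of seat below 0.008 m), for 0.1 s.
At the end, for the whole second after the job is handed in: Drawer out at its stop (within 10 mm); insert at rest in its place: centre within 7 mm, underside within 2.5 mm of the ledges' height, flat within 0.03 rad, long edges along the drawer front within 0.08 rad, so that one is under the lip (value of joint drawer above 0.16 m and horizontal distance between insert and seat below 0.007 m and z of insert in the frame of seat between -0.003 and 0.0025 m and angle between insert's own z axis and vertical below 0.03 rad and angle between the x axis of insert and the x axis of seat, either way round below 0.08 rad and linear speed of insert below 0.02 m/s); the robot touches nothing.
It fails at once if the insert is let drop into its place (it swings or falls freely there, turning faster than 2.5 rad/s) (distance between insert and seat below 0.06 m and angular speed of insert above 2.5 rad/s).
It fails at once if another thing on the table is moved more than 30 mm (distance of any of tray, bowl, forceps, jar from where it was at the start of the episode above 0.03 m).
It also fails if it takes over 64 s, if anything falls off the work surface, if the arm or the gripper's body presses on something with over 40 N, if the wrist force passes 120 N, or if a joint passes its speed limit or range.

## Working session

There is one attempt and no reset: what is moved stays moved. The work goes in short steps, Python scripts to look and compute and a shell command to move; the robot and the scene stay as the last step left them, time stands still between calls to the robot, and variables do not carry over. Pictures are saved under pics/ and viewed, about 8 in all and at most 12, crops included, and the job is handed in when it is done.

```bash
mkdir -p pics; cat > h.py <<'E'
import numpy as np, cv2
from workcell import state,get_image,calibration,close_job,grasp_offset
from scipy.spatial.transform import Rotation as R
def px2w(cam,u,v,z):
    c=calibration(cam);K=np.array(c["mtx"]);Rm=np.array(c["R"]);t=np.array(c["t"]).ravel()
    d=Rm.T@np.linalg.solve(K,[u,v,1]);o=-Rm.T@t
    return o+d*(z-o[2])/d[2]
def w2px(cam,X):
    c=calibration(cam);p=np.array(c["mtx"])@(np.array(c["R"])@np.array(X,float)+np.array(c["t"]).ravel())
    return p[:2]/p[2]
def snap(cam,f,crop=None,s=1):
    im=get_image(cam)[:,:,::-1]
    cv2.imwrite("pics/raw_"+f,im)
    if crop: im=im[crop[1]:crop[3],crop[0]:crop[2]]
    cv2.imwrite("pics/"+f,cv2.resize(im,None,fx=s,fy=s,interpolation=cv2.INTER_CUBIC))
E
python3 - <<'E'
from h import *
print(state(),grasp_offset)
for c in("top","side"):
    snap(c,c+"1.png",s=1.4); print(calibration(c))
E
```

```text
{'clock': 0.0, 'joints': array([ 1.16337461e+00,  4.91567552e-01,  1.55947473e+00,  3.29843122e-06,
        1.09167029e+00, -1.05568008e-01]), 'qvel': array([-0.00070742, -0.00281583,  0.00129806,  0.00218149,  0.00101038,
        0.00020549]), 'joint_efforts': array([-8.67459203e-04, -6.12642574e+01, -2.58163422e+01,  6.92578219e-02,
        4.83128708e-02, -1.48423205e-04]), 'tool_pos': array([185.6661177 , 596.52552794, 214.04807067]), 'tool_rot': array([ 1.50355242e-01,  9.88631877e-01, -5.41269236e-04, -1.43472243e-04]), 'force': array([ 0.42870843,  0.12965455, -0.76702243]), 'torque': array([ 0.02923127, -0.03583268, -0.0473814 ]), 'width': 0.999477850493914} 18.8
{'mtx': array([[534.00835462,   0.        , 272.85896118],
       [  0.        , 534.00835462, 219.08593136],
       [  0.        ,   0.        ,   1.        ]]), 'R': array([[ 1.06606175e-02, -9.99941879e-01,  1.60941481e-03],
       [-9.95429852e-01, -1.07652349e-02, -9.48868751e-02],
       [ 9.48986859e-02, -5.90506869e-04, -9.95486761e-01]]), 't': array([  12.27019836,  511.79446605, 1708.2243223 ])}
{'mtx': array([[462.64427433,   0.        , 271.74657301],
       [  0.        , 462.64427433, 208.87518523],
       [  0.        ,   0.        ,   1.        ]]), 'R': array([[ 0.69007704, -0.72345507, -0.02016034],
       [-0.46886038, -0.42566141, -0.77393947],
       [ 0.55132896,  0.54353024, -0.63293859]]), 't': array([-343.79509875,  333.26471164, 1014.82523817])}
```

View pics/top1.png

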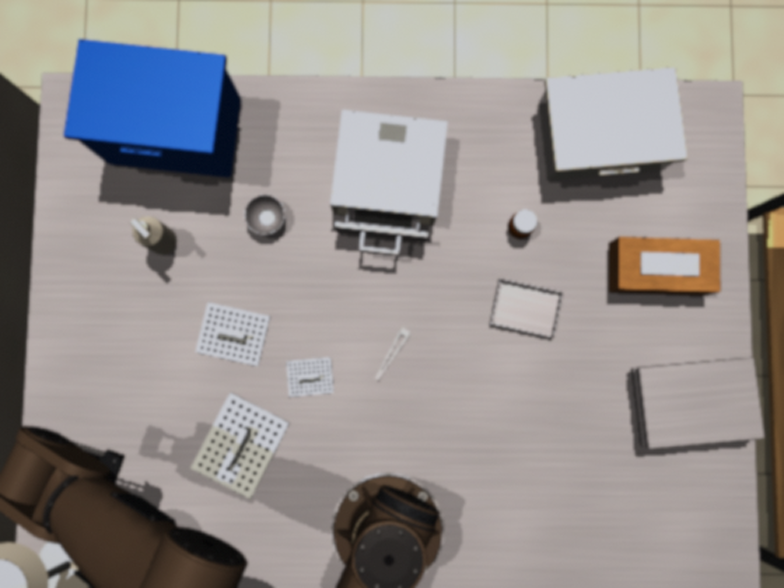

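View pics/side1.png

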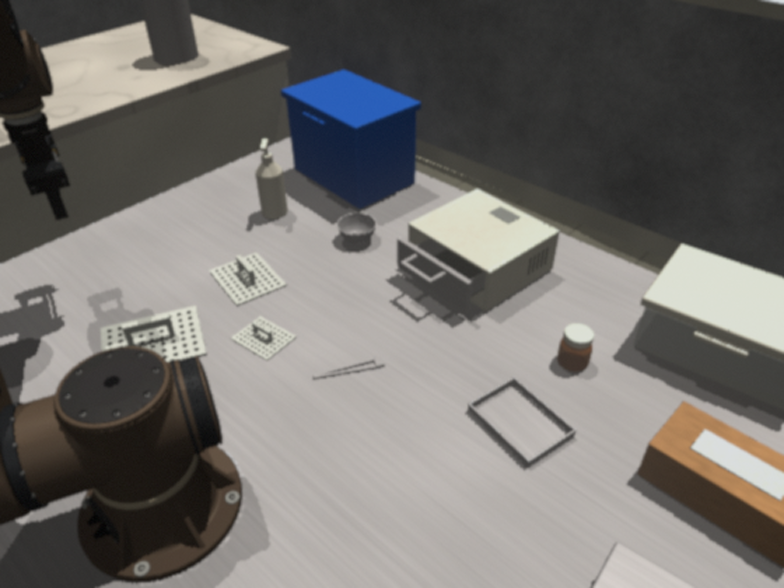

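Top view (viewed pixels): there are three perforated plates, A (233,335), B (310,378) and C (240,447). The target cabinet is at (390,165) with its drawer slightly open and its handle at (380,243). The look-alike cabinets are blue (150,100) and white (615,120). I'll measure the plate sizes and take a close crop.

```bash
python3 - <<'E'
from h import *
P={"A":[(208,304),(269,313),(260,365),(196,355)],"B":[(287,360),(331,358),(333,395),(289,397)],"C":[(232,395),(287,427),(250,498),(192,465)]}
for k,v in P.items():
    w=np.array([px2w("top",a/1.4,b/1.4,4)[:2] for a,b in v]); print(k,w.mean(0).round(),[np.linalg.norm(w[i]-w[i-1]).round() for i in range(4)])
im=cv2.imread("pics/raw_top1.png")
cv2.imwrite("pics/c1.png",cv2.resize(im[75:275,130:330],None,fx=3,fy=3,interpolation=cv2.INTER_CUBIC))
E
```

```text
A [445. 365.] [np.float64(122.0), np.float64(145.0), np.float64(123.0), np.float64(151.0)]
B [347. 183.] [np.float64(86.0), np.float64(103.0), np.float64(86.0), np.float64(102.0)]
C [188. 341.] [np.float64(183.0), np.float64(148.0), np.float64(181.0), np.float64(154.0)]
```

View pics/c1.png

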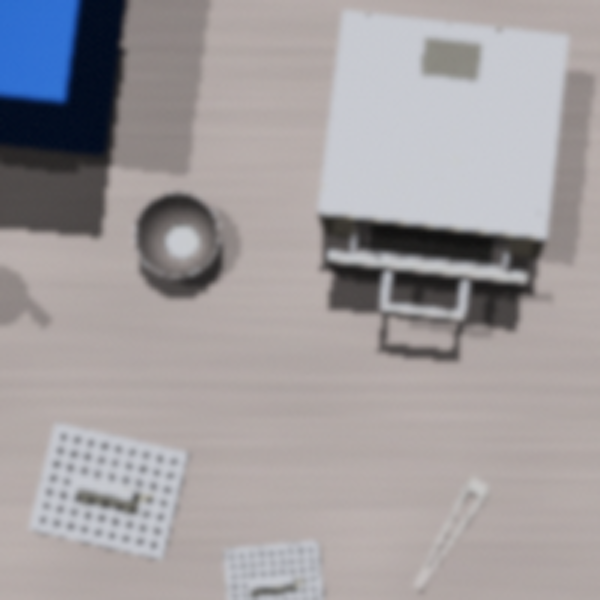

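Crop c1: plate A has corners at (55,424), (187,451), (163,558) and (32,530), about 122 x 148 mm, so it is the insert. The cabinet front top edge runs (320,214)-(548,240), and the handle bar runs (383,306)-(466,315).

```bash
python3 - <<'E'
from h import *
f=lambda u,v,z:px2w("top",130+u/3,75+v/3,z)[:2]
w=np.array([f(*p,4) for p in[(55,424),(187,451),(163,558),(32,530)]])
print("ins",w.mean(0).round(1),"edge angles",[np.degrees(np.arctan2(*(w[i]-w[i-1])[::-1])).round(1) for i in range(4)])
for n,a,b,z in[("cabfront",(320,214),(548,240),110),("cabback",(343,10),(569,37),110),("dfront",(328,262),(525,282),98),("handle",(380,306),(467,316),91)]:
    A,B=f(*a,z),f(*b,z); d=A-B; print(n,((A+B)/2).round(1),np.linalg.norm(d).round(),"y-axis angle",np.degrees(np.arctan2(d[1],d[0])).round(1)-90)
A,B=(f(331.5,112,110),f(558.5,138,110)); print("cab c",(A+B)/2)
print("grip",f(108,500,44))
E
```

```text
ins [446.  365.2] edge angles [np.float64(-10.4), np.float64(-100.9), np.float64(168.8), np.float64(78.6)]
cabfront [718.1  14.5] 239.0 y-axis angle -6.0
cabback [936.3  -6.4] 240.0 y-axis angle -6.400000000000006
dfront [672.8  21.8] 207.0 y-axis angle -5.200000000000003
handle [632.8  24.5] 92.0 y-axis angle -6.0
cab c [826.77146452   4.14758267]
grip [433.63280233 358.2400935 ]
```

```bash
cat >> h.py <<'E'
def pose(yaw,tilt=0):  # tool y at yaw(deg) in the plane, z down; tilt: turn about seat y axis (deg, + = rear edge up)
    b=R.from_matrix(np.array([[0,1,0],[1,0,0],[0,0,-1.]]).T)
    return R.from_euler('z',yaw,degrees=True)*R.from_euler('y',-tilt,degrees=True)*b
def go(xyz,rot):  # shift cm in tool axes (now), turn deg in tool axes
    s=state();r=R.from_quat(s["tool_rot"])
    print("shift cm",(r.inv().apply(np.array(xyz)-s["tool_pos"])/10).round(2),"turn",np.degrees((r.inv()*rot).as_rotvec()).round(2),"clock",s["clock"],"F",s["force"].round(1),"w",s["width"],"pos",s["tool_pos"].round(1))
E
python3 -m crank '[0,0,0,0,0,7.86,0,0,0,0,0,7.86,0,0,0,0,0,7.86,0,0,0,0,0,7.86,0,0,0,0,0,7.86,0,0,0,0,0,7.86,0,0,0,0,0,7.86,0,0,0,0,0,7.86,0,0,0,0,0,7.86,0,0,0,0,0,7.86]' 3.6 20
python3 -c "
from h import *
go([632.8,23.9,180],pose(-5.9))"
```

```text
clock: 1.1
tool_pos: [185.7, 596.6, 214.3]
tool_rot: [0.744, 0.668, -0.0, 0.0]
force: [0.2, -0.4, 0.2]
width: 0.378
shift cm [-52.09  50.65   3.45] turn [-0.01  0.03 -0.32] clock 1.1 F [ 0.2 -0.4  0.2] w 0.37809069094130227 pos [185.7 596.6 214.3]
```

```bash
for k in 1; do
python3 -m crank '[-2.6,2.53,0,0,0,0,-2.6,2.53,0,0,0,0,-2.6,2.53,0,0,0,0,-2.6,2.53,0,0,0,0,-2.6,2.53,0,0,0,0,-2.6,2.53,0,0,0,0,-2.6,2.53,0,0,0,0,-2.6,2.53,0,0,0,0,-2.6,2.53,0,0,0,0,-2.6,2.53,0,0,0,0]' >/dev/null
python3 -m crank '[-2.6,2.53,0,0,0,0,-2.6,2.53,0,0,0,0,-2.6,2.53,0,0,0,0,-2.6,2.53,0,0,0,0,-2.6,2.53,0,0,0,0,-2.6,2.53,0,0,0,0,-2.6,2.53,0,0,0,0,-2.6,2.53,0,0,0,0,-2.6,2.53,0,0,0,0,-2.6,2.53,0,0,0,0]'
done
python3 -c "
from h import *
go([632.8,23.9,66],pose(-5.9))
snap('side','s2.png',(230,100,430,250),4)
for p in [(632.8,23.9,91)]: print(w2px('side',p),w2px('side',[718.1,14.5,110]))
s=state();print('tcp',w2px('side',s['tool_pos']))"
```

```text
clock: 3.1
tool_pos: [636.4, 26.3, 214.3]
tool_rot: [0.743, 0.67, -0.0, -0.0]
force: [1.1, 0.3, 0.3]
width: 0.384
shift cm [-0.27 -0.32 14.83] turn [-0.04 -0.01 -0.  ] clock 3.1 F [1.1 0.3 0.3] w 0.38365919202658527 pos [636.4  26.3 214.3]
[297.61639931 193.43197611] [319.4316032  176.38723835]
tcp [300.29021664 156.25698012]
```

View pics/s2.png

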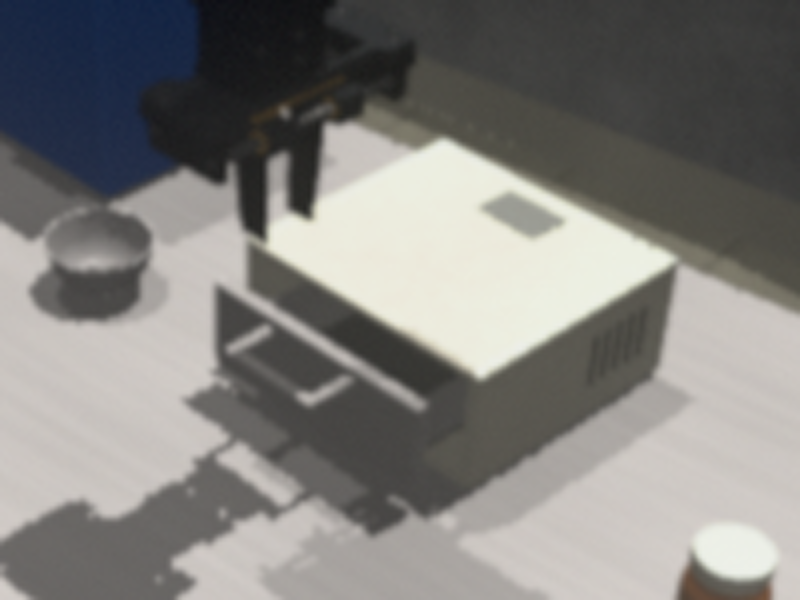

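The side crop puts the handle bar centre at (270,375), which is raw (297.5,193.8). The prediction was (297.6,193.4), so the two cameras agree.

```bash
python3 -m crank '[-0.27,-0.32,1.8,0,0,0,0,0,3,0,0,0,0,0,3,0,0,0,0,0,3,0,0,0,0,0,2,0,0,0,0,0,1.5,0,0,0,0,0,0.5,0,0,0,0,0,0,0,0,0]'
python3 -m crank '[0,0,0,0,0,0,0,0,0,0,0,0,0,0,0,0,0,0,0,0,0,0,0,0,0,0,0,0,0,0]' 0 20
```

```text
clock: 3.95
tool_pos: [632.2, 25.3, 66.4]
tool_rot: [0.742, 0.67, -0.0, -0.0]
force: [0.1, -1.0, -0.7]
width: 0.377
clock: 4.45
tool_pos: [632.4, 25.2, 67.2]
tool_rot: [0.743, 0.67, 0.0, 0.0]
force: [-0.9, -1.0, 4.7]
width: 0.106
```

Gripped: the opening is 10 mm, which matches the bar. Now I pull.

```bash
python3 -m crank '[0,-0.7,0,0,0,0,0,-1.4,0,0,0,0,0,-1.6,0,0,0,0,0,-1.6,0,0,0,0,0,-1.6,0,0,0,0,0,-1.6,0,0,0,0,0,-1.6,0,0,0,0,0,-1.4,0,0,0,0,0,-1,0,0,0,0,0,-0.5,0,0,0,0]'
python3 -m crank '[0,-0.2,0,0,0,0,0,-0.2,0,0,0,0,0,-0.2,0,0,0,0,0,-0.1,0,0,0,0]'
```

```text
clock: 5.45
tool_pos: [502.8, 38.7, 67.1]
tool_rot: [0.742, 0.67, 0.001, 0.001]
force: [5.3, 1.4, 4.2]
width: 0.107
clock: 5.85
tool_pos: [497.4, 39.2, 67.1]
tool_rot: [0.743, 0.67, 0.001, 0.001]
force: [9.8, 1.2, 1.4]
width: 0.105
```

```bash
python3 -m crank '[0,-0.2,0,0,0,0,0,-0.2,0,0,0,0,0,0,0,0,0,0]'; python3 -m crank '[0,0.2,0,0,0,0,0,0,0,0,0,0]'
```

```text
clock: 6.15
tool_pos: [497.5, 39.3, 67.2]
tool_rot: [0.743, 0.67, 0.004, 0.004]
force: [24.3, 0.3, -11.4]
width: 0.105
clock: 6.35
tool_pos: [497.5, 39.3, 67.2]
tool_rot: [0.743, 0.67, 0.003, 0.003]
force: [15.8, 1.3, -3.1]
width: 0.103
```

```bash
python3 -m crank '[0,0,0,0,0,0,0,0,0,0,0,0,0,0,0,0,0,0,0,0,-1,0,0,0,0,0,-3,0,0,0,0,0,-3,0,0,0,0,0,-3,0,0,0,0,0,-3,0,0,0]' 3.6
python3 -c "
from h import *
snap('top','t3.png',(130,75,330,275),4)
snap('side','s3.png',(130,150,250,240),6)
for p in ([446,365.2,37],[446,365.2,0]): print(w2px('side',p), w2px('top',p))
go([446,365.2,120],pose(-11))
"
```

```text
clock: 7.15
tool_pos: [493.4, 39.5, 198.5]
tool_rot: [0.743, 0.67, -0.0, -0.0]
force: [0.7, -0.5, -0.1]
width: 0.377
[174.76682016 189.56306571] [164.37617027 237.90647916]
[176.55973172 198.95197277] [166.64085209 238.58154296]
shift cm [31.89 -8.26  8.02] turn [ 0.33 -0.04  5.11] clock 7.25 F [-0.   0.5  0.4] w 0.37744503657314904 pos [495.   39.5 200.5]
```

View pics/s3.png

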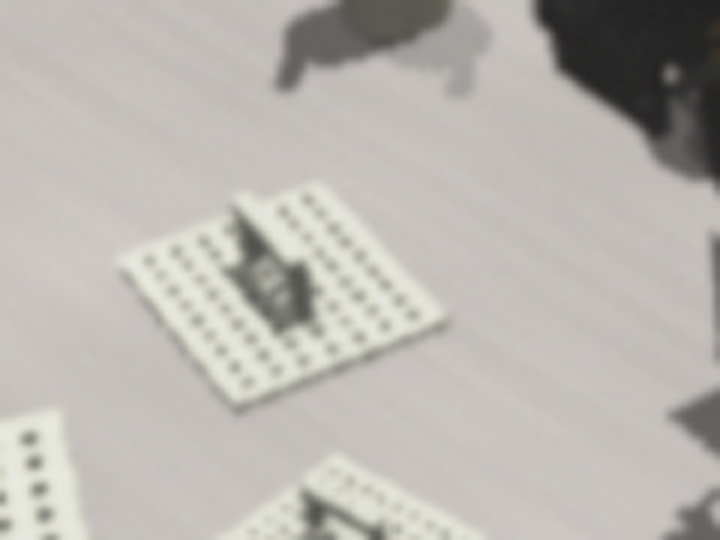

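Crop s3: the plate and its grip bar, with the bar centre at about (275,237). The prediction was (269,237), so the grasp position is confirmed.

```bash
python3 -m crank '[3.19,-0.826,0,0,0,0,3.19,-0.826,0,0,0,0,3.19,-0.826,0,0,0,0,3.19,-0.826,0,0,0,0,3.19,-0.826,0,0,0,0,3.19,-0.826,0.4,0,0,0,3.19,-0.826,1.6,0,0,0,3.19,-0.826,2,0,0,0,3.19,-0.826,2,0,0,0,3.19,-0.826,2,0,0,5.1]' 3.6 30
python3 -c "
from h import *
w=np.array([px2w('side',130+u/6,150+v/6,4)[:2] for u,v in [(118,258),(318,182),(450,320),(238,403)]])
print(w.mean(0),[np.degrees(np.arctan2(*(w[i]-w[i-1])[::-1])).round(1) for i in range(4)])
go([446,365.2,18],pose(-11))
"
```

```text
clock: 8.25
tool_pos: [443.7, 366.3, 115.6]
tool_rot: [0.772, 0.636, -0.0, -0.0]
force: [1.1, -0.5, -0.1]
width: 0.379
[446.84995206 364.21701555] [np.float64(78.6), np.float64(-11.9), np.float64(-101.4), np.float64(166.5)]
shift cm [-0.06  0.25  9.76] turn [-0.04  0.04 -0.02] clock 8.25 F [ 1.1 -0.5 -0.1] w 0.3790463237314271 pos [443.7 366.3 115.6]
```

View pics/t3.png

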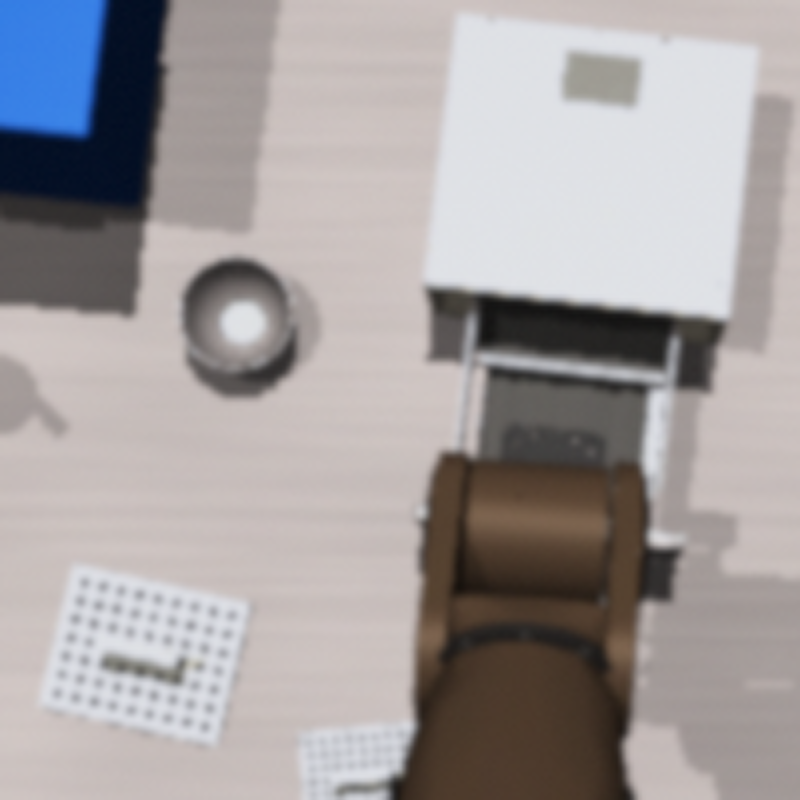

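Top crop t3: the drawer is well out, and the arm hides its front. Both cameras put the insert near (446.5,364.7). I'll descend and grip.

```bash
python3 -m crank '[-0.1,0.26,2,0,0,0.4,0,0,2.5,0,0,0,0,0,2,0,0,0,0,0,1.5,0,0,0,0,0,1,0,0,0,0,0,0.7,0,0,0,0,0,0,0,0,0,0,0,0,0,0,0]'
python3 -m crank '[0,0,0,0,0,0,0,0,0,0,0,0,0,0,0,0,0,0,0,0,0,0,0,0,0,0,0,0,0,0]' 0 35
python3 -c "
from h import *
snap('top','t4.png',(220,75,340,255),4)
print(state()['force'])"
```

```text
clock: 9.05
tool_pos: [447.1, 363.9, 20.1]
tool_rot: [0.774, 0.633, 0.0, 0.0]
force: [-0.0, -0.1, -0.5]
width: 0.38
clock: 9.55
tool_pos: [446.6, 363.8, 19.9]
tool_rot: [0.774, 0.633, -0.0, -0.0]
force: [-3.6, 0.0, 4.2]
width: 0.103
[-3.40013198 -0.67158275  6.46542652]
```

View pics/t4.png

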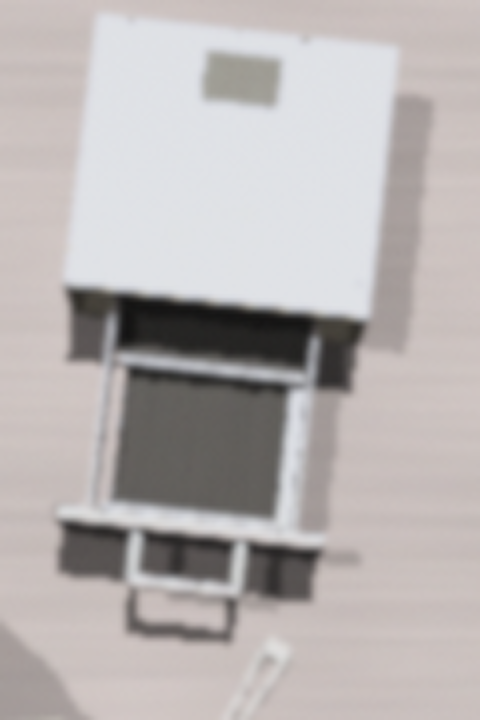

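Crop t4: the drawer is empty and fully out. The drawer front top runs (57,513)-(327,540), the handle (128,580)-(243,594) and the rear stop (115,357)-(308,380).

```bash
python3 - <<'E'
from h import *
f=lambda u,v,z:px2w("top",220+u/4,75+v/4,z)[:2]
e=np.array([np.cos(np.radians(-5.95)),np.sin(np.radians(-5.95))])
for n,a,b,z,d in[("dfront",(57,513),(327,540),98,62.5+6),("handle",(128,580),(243,594),91,114.5),("stopfront",(115,366),(308,389),55,-62.5),("cab",(65,290),(369,321),110,-107.5),("walltops mid",(103,430),(306,455),75,0)]:
    A,B=f(*a,z),f(*b,z);m=(A+B)/2;s=m+d*e; print(n,np.linalg.norm(A-B).round(),"yaw",np.degrees(np.arctan2(*(A-B)[::-1])).round(1)-90,"seat",s.round(1))
s=np.array([497.5,39.3])+114.5*e;print("pull",s)
E
```

```text
dfront 211.0 yaw -5.099999999999994 seat [611.5  26.3]
handle 90.0 yaw -6.299999999999997 seat [610.6  26.1]
stopfront 156.0 yaw -6.299999999999997 seat [607.1  26. ]
cab 238.0 yaw -5.299999999999997 seat [608.9  27. ]
walltops mid 162.0 yaw -6.5 seat [613.2  24.5]
pull [611.38315815  27.43086823]
```

```bash
python3 -m crank '[0,0,-0.5,0,0,0,0,0,-1,0,0,0,0,0,-2,0,0,0,0,0,-3,0,0,0,0,0,-3,0,0,0,0,0,-3,0,0,0,0,0,-3,0,0,0,0,0,-2,0,0,-5.5,0,0,0,0,0,0]'
python3 -c "
from h import *
go([615,26,193],pose(-5.95))"
```

```text
clock: 10.5
tool_pos: [447.8, 364.3, 197.7]
tool_rot: [0.742, 0.67, 0.003, 0.0]
force: [0.2, -0.6, -4.3]
width: 0.103
shift cm [-31.97  20.05   0.45] turn [ 0.24 -0.19  0.15] clock 10.5 F [ 0.2 -0.6 -4.3] w 0.10268694269639983 pos [447.8 364.3 197.7]
```

```bash
python3 -m crank '[-1.6,1,0,0,0,0,-3.2,2,0,0,0,0,-3.2,2,0,0,0,0,-3.2,2,0,0,0,0,-3.2,2,0,0,0,0,-3.2,2,0,0,0,0,-3.2,2,0,0,0,0,-3.2,2,0,0,0,0,-3.2,2,0,0,0,0,-3.2,2,0,0,0,0]' >/dev/null
python3 -m crank '[-1.55,1,0,0,0,0,0,0,0,-3,0,0,0,0,0,-5,0,0,0,0,0,-5,0,0,0,0,0,0,0,0,0,0,0,0,0,0]'
cat >> h.py <<'E'
S=np.array([611.0,26.2,45]);YAW=-5.95
def tgt(fx,fz,th,y=-0.7,h=19.9):
    t=np.radians(th);c,s=np.cos(t),np.sin(t)
    x=fx+60*c-h*s; z=fz+60*s+h*c
    return S+R.from_euler('z',YAW,degrees=True).apply([x,y,z]),pose(YAW,th)
def seatpos():
    s=state();r=R.from_quat(s["tool_rot"]);Q=R.from_euler('z',YAW,degrees=True)
    C=s["tool_pos"]+19.9*r.apply([0,0,1]); v=Q.inv().apply(C-S); px=Q.inv().apply(r.apply([0,1,0]))
    print("plate centre in seat",v.round(1),"front edge",(v-60*px).round(1),"px",px.round(3),"F",Q.inv().apply(s["force"]).round(1),"T",s["torque"].round(2),s["clock"])
E
python3 -c "
from h import *
seatpos();go(*tgt(-46,45,13))"
```

```text
clock: 12.1
tool_pos: [612.7, 25.8, 194.4]
tool_rot: [0.738, 0.665, 0.075, 0.083]
force: [-0.7, 0.2, -3.5]
width: 0.103
plate centre in seat [  6.2  -0.2 130. ] front edge [-52.3  -0.2 116.6] px [0.975 0.    0.222] F [-0.7  0.1 -3.5] T [-0.03  0.32  0.05] 12.1
shift cm [-0.05 -0.98  7.11] turn [-0.16 -0.02  0.02] clock 12.1 F [-0.7  0.2 -3.5] w 0.10335534111643796 pos [612.7  25.8 194.4]
```

```bash
python3 -m crank '[-0.05,-0.28,2,0,0,0,0,-0.28,2,0,0,0,0,-0.28,2,0,0,0,0,-0.14,1.1,0,0,0,0,0,0,0,0,0,0,0,0,0,0,0,0,0,0,0,0,0]'
python3 -c "
from h import *
seatpos();go(*tgt(-46,5,13))
snap('side','s5.png',(250,120,370,220),6)
snap('top','t5.png',(220,150,340,240),6)
Q=R.from_euler('z',YAW,degrees=True)
s=state();r=R.from_quat(s['tool_rot']);C=s['tool_pos']+19.9*r.apply([0,0,1])
for k in (-1,1):
  for x in(-60,60):
    p=C+r.apply([75*k+.7,x,0]);print('plate corner',k,x,(w2px('side',p)-[250,120])*6,(w2px('top',p)-[220,150])*6)
for y in(-106,106): print('dfront top inner',(w2px('side',S+Q.apply([-62.5,y,53]))-[250,120])*6)
"
```

```text
clock: 12.8
tool_pos: [619.9, 24.3, 124.2]
tool_rot: [0.738, 0.665, 0.076, 0.084]
force: [-0.5, -0.9, -3.3]
width: 0.103
plate centre in seat [13.6 -1.  59.8] front edge [-44.9  -1.   46.2] px [0.974 0.001 0.226] F [-0.4 -0.9 -3.3] T [-0.06  0.38 -0.02] 12.8
shift cm [ 0.03 -1.04  4.  ] turn [ 0.06 -0.02  0.05] clock 12.8 F [-0.5 -0.9 -3.3] w 0.10339835718838887 pos [619.9  24.3 124.2]
plate corner -1 -60 [290.63053656 577.09706155] [436.85648433 314.23554394]
plate corner -1 60 [477.02415953 423.19931493] [463.75426594  84.39036501]
plate corner 1 -60 [ 76.8424314 426.5446293] [151.13620032 281.84264891]
plate corner 1 60 [257.35743166 287.13789884] [175.2553131   51.87224089]
dfront top inner [309.49165847 616.33441859]
dfront top inner [  7.18469534 400.64175211]
```

View pics/s5.png

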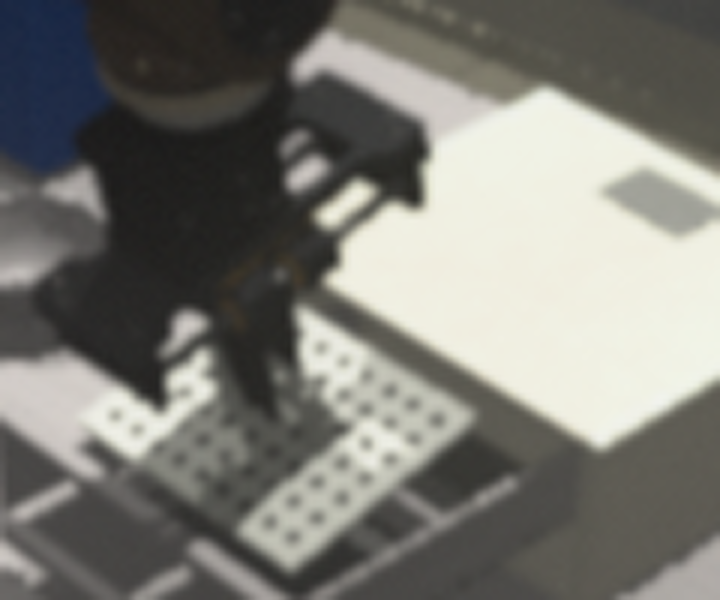

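Side crop s5: the plate is held over the open drawer, tilted front edge down. Its corners at (292,575), (475,418) and (85,420) are within about 1–2 mm of the prediction. I'll lower it behind the lip.

```bash
python3 -m crank '[0,-0.15,0.6,0,0,0,0,-0.15,0.6,0,0,0,0,-0.15,0.6,0,0,0,0,-0.15,0.6,0,0,0,0,-0.15,0.5,0,0,0,0,-0.1,0.4,0,0,0,0,-0.1,0.3,0,0,0,0,-0.09,0.3,0,0,0,0,0,0,0,0,0]'
python3 -c "
from h import *
seatpos();go(*tgt(-60,4,13))"
```

```text
clock: 13.8
tool_pos: [617.9, 24.5, 82.5]
tool_rot: [0.738, 0.666, 0.076, 0.084]
force: [-0.3, -0.3, -5.4]
width: 0.103
plate centre in seat [11.5 -1.  18.1] front edge [-47.   -1.    4.7] px [0.974 0.001 0.224] F [-0.3 -0.3 -5.4] T [-0.08  0.41 -0.01] 13.8
shift cm [ 0.03 -1.29 -0.23] turn [-0.03 -0.02  0.06] clock 13.8 F [-0.3 -0.3 -5.4] w 0.10281410353110805 pos [617.9  24.5  82.5]
```

```bash
python3 -m crank '[0,-0.3,-0.06,0,0,0,0,-0.3,-0.07,0,0,0,0,-0.3,-0.07,0,0,0,0,-0.2,-0.05,0,0,0,0,0,0,0,0,0]'
python3 -c "
from h import *
seatpos()"
python3 -m crank '[0,-0.1,-0.02,0,0,0,0,-0.1,-0.02,0,0,0,0,0,0,0,0,0]'
python3 -c "
from h import *
seatpos();go(*tgt(-61,1.5,13))"
```

```text
clock: 14.3
tool_pos: [606.6, 25.7, 83.0]
tool_rot: [0.738, 0.666, 0.076, 0.084]
force: [0.2, -0.0, -3.6]
width: 0.1
plate centre in seat [ 0.1 -1.  18.6] front edge [-58.3  -1.    5.1] px [0.974 0.001 0.225] F [ 0.2 -0.  -3.6] T [-0.1   0.36  0.01] 14.3
clock: 14.6
tool_pos: [604.7, 25.8, 82.8]
tool_rot: [0.738, 0.666, 0.076, 0.084]
force: [-0.2, -0.1, -4.1]
width: 0.101
plate centre in seat [-1.7 -1.  18.4] front edge [-60.2  -1.1   4.9] px [0.974 0.001 0.225] F [-0.2 -0.1 -4.1] T [-0.09  0.4  -0.04] 14.6
shift cm [ 0.03 -0.15  0.31] turn [-0.01 -0.02  0.05] clock 14.6 F [-0.2 -0.1 -4.1] w 0.10067506485444856 pos [604.7  25.8  82.8]
```

```bash
python3 -m crank '[0,-0.1,-0.02,0,0,0,0,-0.05,-0.01,0,0,0,0,0,0,0,0,0]'
python3 -c "
from h import *
seatpos()"
python3 -m crank '[0,-0.08,-0.02,0,0,0,0,0,0,0,0,0]'
python3 -c "
from h import *
seatpos()"
```

```text
clock: 14.9
tool_pos: [603.4, 26.0, 82.8]
tool_rot: [0.738, 0.666, 0.076, 0.084]
force: [0.2, -0.0, -4.7]
width: 0.101
plate centre in seat [-3.1 -1.  18.4] front edge [-61.5  -1.1   4.9] px [0.974 0.001 0.225] F [ 0.2  0.  -4.7] T [-0.09  0.26  0.02] 14.9
clock: 15.1
tool_pos: [603.1, 26.0, 83.1]
tool_rot: [0.738, 0.665, 0.076, 0.085]
force: [2.7, -0.3, -2.8]
width: 0.1
plate centre in seat [-3.4 -1.  18.7] front edge [-61.8  -1.1   5.1] px [0.974 0.001 0.227] F [ 2.7 -0.1 -2.8] T [-0.17 -0.38  0.05] 15.1
```

Contact with the drawer front comes at the top corner at x = -62.7, where -62.5 was expected, so the seat estimate holds. I'll work out the lowering steps.

```bash
python3 - <<'E'
from h import *
go(*tgt(-60.6,1,13))
sq=[(-60.6,1,13),(-60.5,1,10.5),(-60.4,1,8),(-60.3,1,6),(-60.2,1,4),(-60,1,2.5),(-60,1,1),(-60,.5,0)]
for a,b in zip(sq,sq[1:]):
    (p,r),(q,t)=tgt(*a),tgt(*b); print(b,(r.inv().apply(q-p)/10).round(3),np.degrees((r.inv()*t).as_rotvec()).round(2))
E
```

```text
shift cm [0.03 0.03 0.44] turn [ 0.09 -0.02  0.05] clock 15.1 F [ 2.7 -0.3 -2.8] w 0.10016067781984085 pos [603.1  26.   83.1]
(-60.5, 1, 10.5) [-0.     0.091  0.266] [ 2.5  0.  -0. ]
(-60.4, 1, 8) [0.    0.091 0.265] [2.5 0.  0. ]
(-60.3, 1, 6) [-0.     0.076  0.212] [ 2.  0. -0.]
(-60.2, 1, 4) [0.    0.076 0.212] [2. 0. 0.]
(-60, 1, 2.5) [-0.     0.07   0.159] [ 1.5 -0.   0. ]
(-60, 1, 1) [0.    0.05  0.158] [1.5 0.  0. ]
(-60, 0.5, 0) [0.    0.033 0.155] [ 1. -0.  0.]
```

```bash
python3 -m crank '[0.03,0.08,0.1,0,0,0,0,0,0.17,0,0,0,0,0,0.17,0,0,0,0,0,0,0,0,0]'
python3 -c "
from h import *
seatpos()"
python3 -m crank '[0,0.045,0.133,1.25,0,0,0,0.045,0.133,1.25,0,0,0,0.045,0.133,1.25,0,0,0,0.045,0.132,1.25,0,0,0,0,0,0,0,0]'
python3 -c "
from h import *
seatpos(); go(*tgt(-60.2,1,4))"
```

```text
clock: 15.5
tool_pos: [603.9, 26.2, 78.2]
tool_rot: [0.738, 0.666, 0.075, 0.084]
force: [-1.2, 0.1, -3.1]
width: 0.105
plate centre in seat [-2.6 -0.7 13.8] front edge [-61.1  -0.8   0.3] px [0.975 0.001 0.224] F [-1.2 -0.  -3.1] T [-0.09  0.35  0.05] 15.5
clock: 16.0
tool_pos: [607.3, 25.8, 73.6]
tool_rot: [0.741, 0.668, 0.047, 0.052]
force: [0.5, -0.5, -3.5]
width: 0.101
plate centre in seat [-0.9 -0.7  8.9] front edge [-60.3  -0.8   0.6] px [0.99  0.001 0.139] F [ 0.5 -0.4 -3.5] T [-0.08  0.26 -0.03] 16.0
shift cm [0.   0.14 0.38] turn [ 3.98 -0.01  0.05] clock 16.0 F [ 0.5 -0.5 -3.5] w 0.1009889898709826 pos [607.3  25.8  73.6]
```

```bash
python3 -m crank '[0,0.035,0.1,1,0,0,0,0.035,0.1,1,0,0,0,0.035,0.1,1,0,0,0,0.035,0.1,1,0,0,0,0,0,0,0,0]'
python3 -c "
from h import *
seatpos(); go(*tgt(-60,0.5,1))"
```

```text
clock: 16.5
tool_pos: [609.2, 25.7, 69.8]
tool_rot: [0.742, 0.669, 0.023, 0.026]
force: [0.1, 0.3, -3.9]
width: 0.107
plate centre in seat [-0.3 -0.7  5. ] front edge [-60.2  -0.8   0.8] px [0.998 0.001 0.069] F [ 0.1  0.3 -3.9] T [-0.13  0.11 -0.07] 16.5
shift cm [0.   0.11 0.35] turn [ 2.97 -0.01  0.05] clock 16.5 F [ 0.1  0.3 -3.9] w 0.10660895774697708 pos [609.2  25.7  69.8]
```

```bash
python3 -m crank '[0,0.035,0.1,1,0,0,0,0.035,0.1,1,0,0,0,0.035,0.12,1,0,0,0,0,0,0,0,0]'
python3 -c "
from h import *
seatpos()"
python3 -m crank '[0,0.015,0.08,1,0,0,0,0,0.05,0,0,0,0,0,0,0,0,0,0,0,0,0,0,0]'
python3 -c "
from h import *
seatpos()
snap('side','s6.png',(250,120,370,220),6)"
```

```text
clock: 16.9
tool_pos: [610.4, 25.5, 66.6]
tool_rot: [0.742, 0.67, 0.006, 0.006]
force: [0.5, 0.6, -3.0]
width: 0.1
plate centre in seat [-0.2 -0.7  1.7] front edge [-60.2  -0.8   0.7] px [1.    0.001 0.017] F [ 0.5  0.6 -3. ] T [-0.04  0.06 -0.05] 16.9
clock: 17.3
tool_pos: [610.2, 25.6, 65.5]
tool_rot: [0.743, 0.67, 0.0, -0.0]
force: [0.8, 0.0, -3.9]
width: 0.103
plate centre in seat [-0.8 -0.7  0.6] front edge [-60.8  -0.8   0.6] px [1.    0.001 0.   ] F [ 0.8  0.1 -3.9] T [-0.13  0.11 -0.02] 17.3
```

View pics/s6.png

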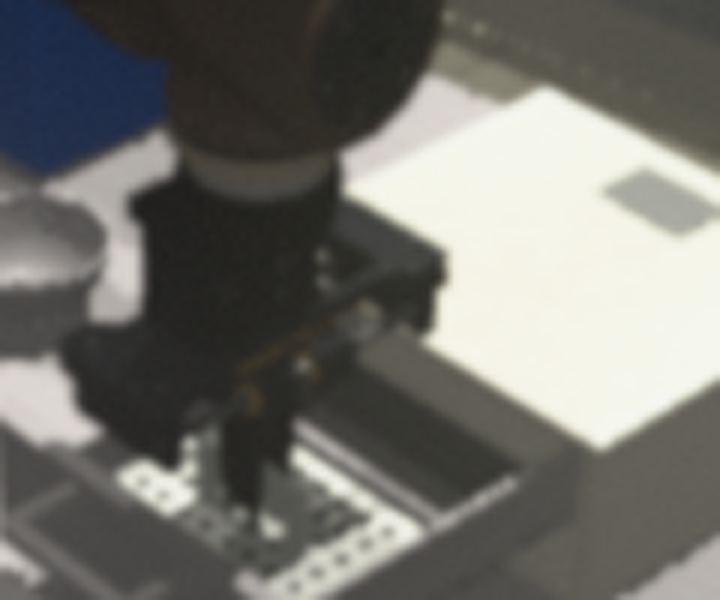

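Crop s6: the plate lies flat inside the drawer, with its rear edge just ahead of the rear stop (300,430)-(435,520). The arm still carries its weight, so I'll lower until it is supported.

```bash
python3 -m crank '[0,0,0.05,0,0,0,0,0,0.03,0,0,0,0,0,0,0,0,0]'
python3 -c "
from h import *
seatpos()"
python3 -m crank '[0,0,0.06,0,0,0,0,0,0,0,0,0,0,0,0,0,0,0]'
python3 -c "
from h import *
seatpos()"
```

```text
clock: 17.65
tool_pos: [610.2, 25.6, 64.9]
tool_rot: [0.743, 0.67, 0.0, 0.0]
force: [-1.5, 0.3, -1.8]
width: 0.102
plate centre in seat [-0.7 -0.7  0. ] front edge [-60.7  -0.7   0. ] px [1.    0.001 0.   ] F [-1.5  0.1 -1.8] T [-0.1   0.23 -0.02] 17.65
clock: 17.95
tool_pos: [610.3, 25.6, 64.9]
tool_rot: [0.742, 0.67, 0.0, 0.0]
force: [-2.8, -0.6, 4.8]
width: 0.098
plate centre in seat [-0.6 -0.7 -0. ] front edge [-60.6  -0.8  -0. ] px [1.    0.001 0.001] F [-2.7 -0.9  4.8] T [-0.08  0.63  0.02] 17.95
```

The plate is seated: z = 0.0 and the vertical force has reversed. I'll release and withdraw straight up.

```bash
python3 -m crank '[0,0,0,0,0,0,0,0,0,0,0,0,0,0,0,0,0,0,0,0,0,0,0,0,0,0,0,0,0,0]' 3
python3 -m crank '[0,0,-0.5,0,0,0,0,0,-1,0,0,0,0,0,-2,0,0,0,0,0,-3,0,0,0,0,0,-3,0,0,0,0,0,-3,0,0,0]'
python3 -m crank '[3,-1,-2,0,0,0,4,-1,-1,0,0,0,4,-1,0,0,0,0,4,-1,0,0,0,0,4,-1,0,0,0,0,4,-1,0,0,0,0,4,-1,0,0,0,0,3,0,0,0,0,0,0,0,0,0,0,0]'
python3 -c "
from h import *
snap('top','t7.png',(220,130,340,240),6)
snap('side','s7.png')
cv2.imwrite('pics/s7b.png',cv2.resize(cv2.imread('pics/raw_s7.png')[120:300,200:440],None,fx=3.3,fy=3.3,interpolation=cv2.INTER_CUBIC))"
```

```text
clock: 18.45
tool_pos: [610.3, 25.6, 64.1]
tool_rot: [0.742, 0.67, 0.0, -0.0]
force: [0.2, 0.2, -0.1]
width: 0.316
clock: 19.05
tool_pos: [610.1, 25.6, 191.3]
tool_rot: [0.743, 0.67, 0.0, 0.0]
force: [0.2, -0.7, -0.4]
width: 0.314
clock: 19.95
tool_pos: [570.8, 334.5, 219.8]
tool_rot: [0.741, 0.671, 0.001, -0.0]
force: [-0.5, -0.1, 0.2]
width: 0.315
```

View pics/t7.png

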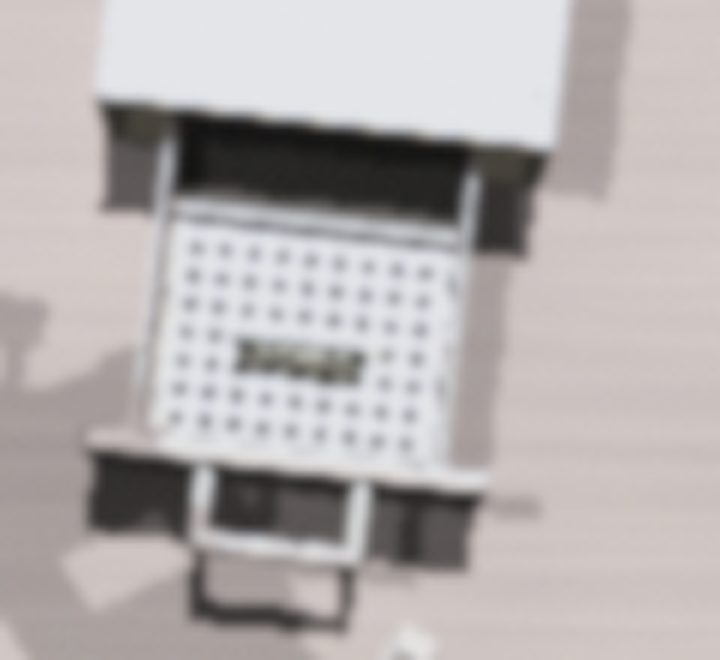

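View pics/s7b.png

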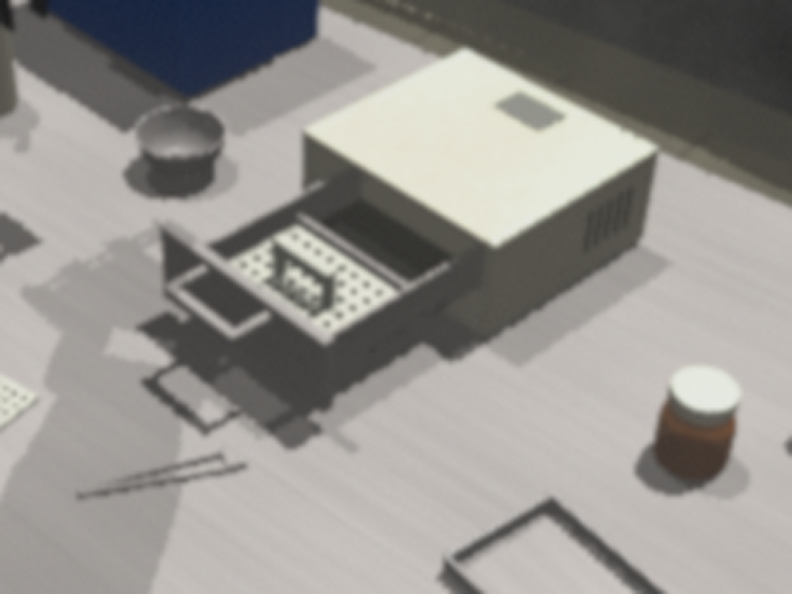

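The last pictures show the plate flat in the drawer under the lip. The drawer is still fully out, with the handle row unchanged at raw 222. Bowl, jar, forceps and tray look untouched, and the arm is clear.

```bash
python3 -c "
from h import *
print(state()['clock'],close_job())"
```

```text
the job is handed in; nothing more can be done
20.05 None
```

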